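Centre the egg cup on its serving stand

TASK

The blue egg cup with the breakfast egg stands off to one side on its small round wooden stand, its foot partly outside the dark ring. Nudge the cup lightly with the fingertips until the foot stands wholly inside the ring, cup upright and egg still in it; then draw back. Never take the cup or the egg between the fingers or lift them, don't knock or tip the cup, and leave the stand and everything else where it is.

Things in the scene. Friction and masses are not known exactly. Their poses are not given: they have to be found in the camera images.
- egg_cup: Glazed blue egg cup, 46 mm tall, loose, 110 g. Its foot, 56 mm across and upright-sided from 2 to 12 mm above the underside, is its widest part: an upright finger with its tip 3 to 8 mm above the stand's top meets it first. Waist 20 mm, bowl 48 mm across; top of the egg 80 mm up. Pushed low it slides; pushed high it wobbles and tips. Origin: centre of the underside, z up.
- cup_mid (a point): Point on the egg cup's axis 30 mm above its underside.
- egg: Brown boiled egg, 41 mm thick, 56 mm tall, 55 g, standing loose in the cup's bowl. Origin: its lowest point, about 27 mm above the underside of the cup when seated.
- stand: Small round wooden footed stand, loose, 0.9 kg, 50 mm tall: pale top disc 110 mm across, 12 mm thick, on a dark turned stem and an 84 mm foot. A dark ring, 36 mm inner and 39 mm outer radius, is inlaid in the flat, rimless top round its centre. Origin: centre of the underside, on the worktop (z = 0).
- stand_top (a point): Centre of the stand's flat top, 50 mm above the worktop: the middle of the dark ring, where the cup's underside centre belongs.
- egg_box: Cardboard egg box, 106 x 155 x 72 mm, behind the stand. Bystander. Origin: centre of the underside.
- mug: Cream mug with small leaves on it, 92 mm body with a handle, 95 mm tall, behind and to the right of the stand. Bystander. Origin: under its centre.
- teaspoon: Steel teaspoon, 139 mm long, 10 mm high, lying to the right of the stand. Bystander. Origin: under its centre.
- honey_jar: Glass jar with pale honey and a white lid, 58 x 62 x 99 mm, behind and to the left of the stand, by the hob. Bystander. Origin: centre of the underside.
- sugar_pot: White lidded pot with a dark blue band, 53 x 61 x 94 mm, behind and to the left of the stand, by the hob; it may have changed places with the honey jar. Bystander. Origin: centre of the underside.
Mind the look-alikes: they are no part of the job. Of the things shaped like the egg_cup, the blue one is meant.

How it is judged:
At the end, for the whole second after the job is handed in: The egg cup's foot stands inside the ring (its centre within 9 mm of the stand's centre), flat on the stand (within 3 mm), upright (within 0.05 rad) and at rest, the egg seated in the cup, and the stand within 12 mm of where it was (horizontal distance between egg_cup and stand_top below 0.009 m and z of egg_cup in the frame of stand_top between -0.003 and 0.003 m and angle between egg_cup's own z axis and vertical below 0.05 rad and not (z of egg in the frame of egg_cup below 0.017 m or z of egg in the frame of egg_cup above 0.037 m) and linear speed of egg_cup below 0.01 m/s and linear speed of egg below 0.02 m/s and distance of stand from where it was at the start of the episode below 0.012 m); the robot touches nothing.
It fails at once if the cup tips by more than 0.3 rad, is lifted more than 8 mm off the stand's top or falls off it (angle between egg_cup's own z axis and vertical above 0.3 rad or height (world z) of egg_cup above 0.058 m or height (world z) of egg_cup below 0.04 m).
It fails at once if the egg leaves its seat in the cup (z of egg in the frame of egg_cup below 0.017 m or z of egg in the frame of egg_cup above 0.037 m).
It fails at once if the fingers press on the cup with more than 10 N or on the egg with more than 2 N (contact force between the fingers and egg_cup above 10 N or contact force between the fingers and egg above 2 N).
It fails at once if the cup is taken between the fingers (horizontal distance between the grasp point and cup_mid below 0.018 m and height (world z) of the grasp point below 0.12 m).
It fails at once if the stand is shoved more than 12 mm or a bystander is moved more than 20 mm (distance of stand from where it was at the start of the episode above 0.012 m or distance of any of egg_box, mug, teaspoon, honey_jar, sugar_pot from where it was at the start of the episode above 0.02 m).
It also fails if it takes over 45 s, if anything falls off the work surface, if the arm or the gripper's body presses on something with over 40 N, if the wrist force passes 120 N, or if a joint passes its speed limit or range.

ROBOT

A 6-joint arm with a two-finger parallel gripper is mounted at the origin on a cart in front of the work surface, level with it; the furniture and walls round the work are solid. World frame = base frame: x ahead of the robot, y to its left, z up, the work surface at z = 0. Lengths are in m, angles in rad, forces in N, time in s.
With the tool pointing down it reaches from about 0.35 to 0.775 m from the base axis. Payload 7.3 kg.
Tool frame: the origin (TCP) lies on the centre line of the jaws, within the pads' length; the fingertips stand 11 mm ahead of it and the grasp point (between the pads) lies 8 mm behind it; z points along the fingers, y is the direction in which the jaws open and shut (so a half turn about z gives the same grasp; the last joint's range is limited). The gripper opens to 92 mm and grips with 3 to 60 N. Pads are 19 mm wide; open, the fingers measure 130 mm over their backs; the gripper's body (75 mm by 190 mm) begins 47 mm behind the grasp point.
Start: joints at [-1.375, 0.342, 1.524, -0, 1.275, -0.146], TCP at [0.176, -0.495, 0.238] pointing down, gripper open.
Joint ranges: [-2.53, 2.53], [-0.77, 2.02], [0.04, 2.7], [-1, 4.14], [0.28, 2.66], [-3.11, 3.11]. Speed limits (rad/s): [2.57, 2.57, 3.14, 3.14, 3.14, 3.14].

INTERFACE

Orientations are given as [roll, pitch, yaw] about the fixed x, y, z axes, in that order (R = Rz(yaw) Ry(pitch) Rx(roll)).
In Python, from cell import robot gives the robot as it stands.
- The arm moves only by the tool jog_arm, never from a script. Its argument "deltas" is one flat list of numbers, 6 for each row, row after row: the shift along the world's x, y, z in units of 0.1 m (1.0 is 0.1 m), then the turn, a rotation vector about the world's x, y, z in units of 90 degrees (1.0 is 90 degrees). A call has 1 to 5 rows; each row is the pose to reach, as a shift and turn from the pose commanded when the call began; what a row does not reach only later rows make up. A row lasts 1/12 s, in which the tool goes at most 41.7 mm and 7.16 degrees, less where a joint would pass 70% of its speed; a pose out of reach is approached as far as the arm can. A call with a number of a shift or a turn outside -1 to 1 is refused whole. A call with a gripper value outside its range is refused whole. "claw" is the opening, from 0 (shut) to 1 (fully open), set as the call begins (left out, the last holds). The fingers move at their own pace and stop on an object; "newtons" is the grip in N (left out, the last holds). Time passes only in rows, so rows that repeat a pose let the fingers close. It gives the time, the measured TCP pose, the force and the opening at its end, in the units of the state.
- robot.observe(): the state, without advancing time (a new reading comes with each control period).
- robot.read_camera(name): name is "side" or "top"; returns the picture (420x560x3 uint8, red, green, blue); there is no depth.
- robot.camera_params(name): a dict with "fx", "fy", "cx", "cy" (pixels), "R" (3x3) and "t" (3): a world point X has camera coordinates R X + t. Camera axes: x right, y down, z forward; pixel columns grow to the right and rows downward; lengths in m; the calibration is good to about 2 mm. A picture is of the moment at which its call begins. camera_params takes no time and is no camera call.
- robot.hand_in(): hands the job in, once; it reports no verdict.
The state is a dict: "time": time; "qpos": joint angles; "qvel": joint speeds; "joint_efforts": joint torques, N m; "tool_pos": TCP position; "tool_rot": TCP orientation; "contact_force": force on the tool from outside, world axes, zero at the start; "torque": the same for the moment, N m; "opening": finger opening in m.
Only numpy, scipy, OpenCV 4.12 (cv2) and the standard library are available. Lean on these libraries where they do the work, as an engineer would, in place of code of your own. Each camera call takes 0.05 s, during which the arm holds its last target. There are 200 camera calls.

## Working session

There is one attempt and no reset: what is moved stays moved. The work goes in short steps, Python scripts to look and compute and a tool call to move; the robot and the scene stay as the last step left them, time stands still between calls to the robot, and variables do not carry over. Pictures are saved under pics/ and viewed, about 8 in all and at most 12, crops included, and the job is handed in when it is done.

Besides the shell and the picture viewer there is one more tool, called as name(argument=value, ...) on one line, values as JSON. jog_arm: Moves the arm, as the interface text tells. Its arguments: {"type":"object","properties":{"deltas":{"type":"array","items":{"type":"number"}},"claw":{"type":"number"},"newtons":{"type":"number"}},"required":["deltas"]}

```bash
mkdir -p pics; cat > h.py <<'E'
import numpy as np, cv2
from cell import robot
def grab(n,f):
    im=robot.read_camera(n); cv2.imwrite(f'pics/{f}.png',im[:,:,::-1]); return im
def ray(n,u,v,z):
    p=robot.camera_params(n);R=np.array(p['R']);t=np.array(p['t'])
    d=R.T@np.array([(u-p['cx'])/p['fx'],(v-p['cy'])/p['fy'],1]);c=-R.T@t
    return c+d*(z-c[2])/d[2]
def proj(n,X):
    p=robot.camera_params(n);q=np.array(p['R'])@X+np.array(p['t'])
    return p['fx']*q[0]/q[2]+p['cx'],p['fy']*q[1]/q[2]+p['cy']
E
python3 - <<'E'
from h import *
a=grab('side','s0');b=grab('top','t0')
for n in('side','top'):
    p=robot.camera_params(n);print(n,p['fx'],-np.array(p['R']).T@p['t'],np.round(p['R'],2).tolist())
print(robot.observe())
E
```

```text
side 478.9094381187151 [0.17839888 0.83469098 0.67247896] [[-0.79, -0.62, 0.02], [-0.41, 0.49, -0.77], [0.46, -0.61, -0.64]]
top 512.4988782549256 [0.41058218 0.22790583 1.11205867] [[0.02, -1.0, -0.03], [-0.98, -0.02, -0.19], [0.19, 0.03, -0.98]]
{'time': 0.1, 'qpos': array([-1.37499674e+00,  3.42644506e-01,  1.52493959e+00, -3.64596103e-05,
        1.27540770e+00, -1.45974622e-01]), 'qvel': array([ 0.00184659, -0.00208417, -0.00183169, -0.00099204,  0.00102588,
        0.00031099]), 'joint_efforts': array([ 2.54863247e-03, -4.32007456e+01, -2.44692492e+01,  7.21649034e-02,
        5.26520493e-02, -3.55008660e-05]), 'tool_pos': array([ 0.17591097, -0.49426887,  0.23711257]), 'tool_rot': array([-3.14020332e+00, -1.69019859e-04,  3.41784725e-01]), 'contact_force': array([0.18387107, 0.14552695, 1.07542792]), 'torque': array([0.01924674, 0.05992532, 0.01453259]), 'opening': 0.09191254439077182}
```

View pics/s0.png

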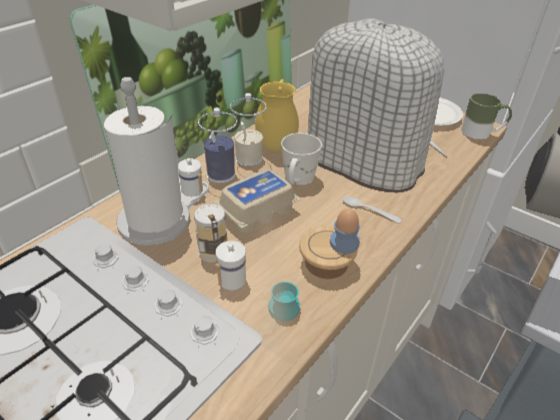

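View pics/t0.png

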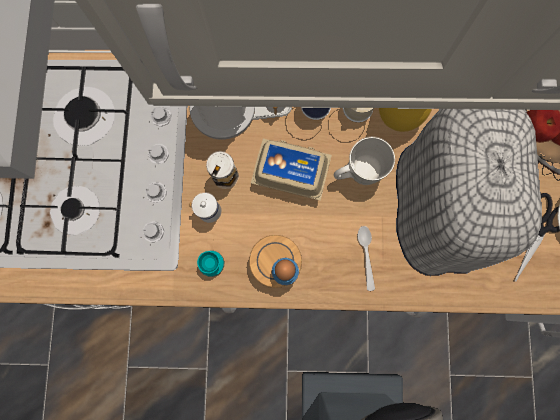

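The side view has a blue cup with an egg on the wooden stand at (347,235), at (285,270) in the top view. A teal look-alike sits empty on the worktop at side (285,302), top (209,263). The blue one on the stand fits the description. I'll confirm that in an enlarged crop.

```bash
python3 - <<'E'
from h import *
s=cv2.imread('pics/s0.png');t=cv2.imread('pics/t0.png')
a=cv2.resize(s[195:285,290:370],None,fx=5,fy=5,interpolation=2)
b=cv2.resize(t[225:300,240:310],None,fx=5.5,fy=5.5,interpolation=2)
b=cv2.copyMakeBorder(b,0,max(0,450-b.shape[0]),0,0,0)[:450]
cv2.imwrite('pics/c0.png',np.hstack([a,b]))
for n,im in(('side',s),('top',t)):
    hsv=cv2.cvtColor(im,cv2.COLOR_BGR2HSV)
    m=cv2.inRange(hsv,(100,80,40),(120,255,255))
    k,l,st,c=cv2.connectedComponentsWithStats(m)
    for i in range(1,k):
        if st[i,4]>60: print(n,st[i],c[i])
for px in [(248,262),(302,262),(275,236)]: print(px,t[px[1],px[0]],ray('top',*px,.05))
E
```

```text
side [229 172  57  31 585] [256.66495726 186.6957265 ]
top [306 109  22   8 112] [317.32142857 111.97321429]
top [ 263  144   57   41 1204] [291.84136213 164.46013289]
top [272 258  27  27 209] [285.12440191 273.37320574]
(248, 262) [55 77 99] [0.49696281 0.31614998 0.05      ]
(302, 262) [107 149 190] [0.49905982 0.20446908 0.05      ]
(275, 236) [103 161 220] [0.55214274 0.26139373 0.05      ]
```

View pics/c0.png

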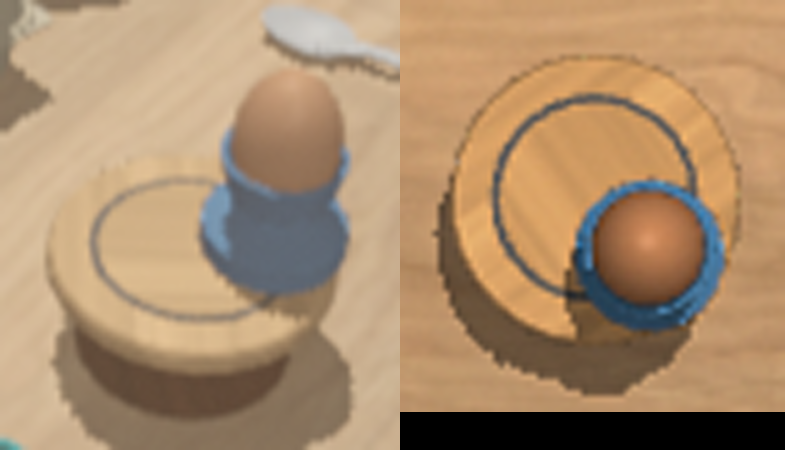

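Confirmed: the blue cup holds the egg, and its foot overlaps the ring towards −x, −y (right and front in the top view). Next I'll fit circles of known size to the ring and foot.

```bash
cat >> h.py <<'E'
from scipy.optimize import least_squares
ROI={'side':(195,285,290,372),'top':(225,300,240,312)}
def circ(P,r):
    f=lambda c:np.hypot(P[:,0]-c[0],P[:,1]-c[1])-r
    return least_squares(f,np.median(P,0)[:2],loss='soft_l1',f_scale=.001)
def measure(im,n,stand=None):
    y0,y1,x0,x1=ROI[n];c=np.ascontiguousarray(im[y0:y1,x0:x1]);hsv=cv2.cvtColor(c,cv2.COLOR_RGB2HSV)
    b=cv2.inRange(hsv,(98,70,40),(125,255,255)); k,l,st,ce=cv2.connectedComponentsWithStats(cv2.morphologyEx(b,cv2.MORPH_CLOSE,np.ones((3,3))))
    i=1+np.argmax(st[1:,4]); m=(l==i).astype(np.uint8)
    e=cv2.convexHull(cv2.findContours(m,0,1)[0][0])[:,0]; 
    ctr=cv2.findContours(m,0,1)[0][0][:,0]
    # ring: locally dark, not cup
    g=c.astype(float).min(2)*0+c[:,:,0].astype(float); bl=cv2.medianBlur(c[:,:,0],9).astype(float)
    r=(bl-g>35)&(cv2.dilate(m,np.ones((5,5)))==0); v,u=np.nonzero(r)
    P=np.array([ray(n,a+x0,b_+y0,.05) for a,b_ in zip(u,v)])
    return P,ctr+[x0,y0],st[i]
E
python3 - <<'E'
from h import *
for n,f in(('side','s0'),('top','t0')):
    im=cv2.imread(f'pics/{f}.png')[:,:,::-1]
    P,c,st=measure(im,n)
    g=np.array([.497,.26]) 
    for it in range(4):
        d=np.hypot(*(P[:,:2]-g).T); Q=P[abs(d-.0375)<(.012,.006,.004,.004)[it]]
        s=circ(Q,.0375);g=s.x
    print(n,'ring',g,len(Q),'rms',np.sqrt(np.mean((np.hypot(*(Q[:,:2]-g).T)-.0375)**2)))
    # foot: contour on plane .060 (foot top edge), keep outermost
    for z in (.054,.061):
        C=np.array([ray(n,u,v,z) for u,v in c]);h=np.array([.478,.243])
        for it in range(6):
            d=np.hypot(*(C[:,:2]-h).T);Q=C[abs(d-.028)<(.008,.005,.004,.003,.003,.003)[it]]
            if len(Q)<5:break
            h=circ(Q,.028).x
        print(' foot z',z,h,len(Q),len(C))
E
```

```text
side ring [0.49854286 0.26023875] 66 rms 0.0008354287778104195
 foot z 0.054 [0.52034984 0.25965001] 10 25
 foot z 0.061 [0.46928533 0.23695152] 14 25
top ring [0.50122934 0.260434  ] 142 rms 0.0011298628961791473
 foot z 0.054 [0.47976941 0.23944183] 73 73
 foot z 0.061 [0.47930059 0.23934973] 73 73
```

```bash
python3 - <<'E'
from h import *
s=cv2.imread('pics/s0.png');t=cv2.imread('pics/t0.png')
out=[]
for n,im in(('side',s),('top',t)):
    y0,y1,x0,x1=ROI[n]; c=cv2.resize(im[y0:y1,x0:x1],None,fx=5,fy=5,interpolation=2)
    for ctr,r,z,col in(((.5,.2603),.0375,.05,(0,0,255)),((.5,.2603),.055,.05,(0,0,255)),((.4795,.2395),.028,.052,(0,255,0)),((.4795,.2395),.028,.062,(0,255,255))):
        for a in np.linspace(0,6.28,90):
            u,v=proj(n,np.array([ctr[0]+r*np.cos(a),ctr[1]+r*np.sin(a),z]))
            cv2.circle(c,(int((u-x0+.5)*5),int((v-y0+.5)*5)),1,col,-1)
    out.append(cv2.copyMakeBorder(c,0,450-c.shape[0],0,0,0))
cv2.imwrite('pics/c1.png',np.hstack(out))
E
```

```text
(no output)
```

View pics/c1.png

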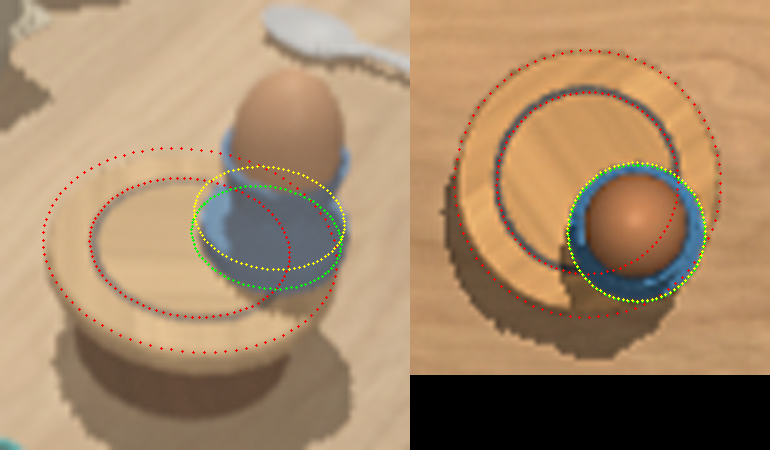

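```bash
cat >> h.py <<'E'
from scipy.spatial.transform import Rotation as Ro
def tcp(cup,d,back,zf,t):
    "TCP pose with finger front corner at height zf, 'back' behind the cup axis along d"
    d=np.array([*d,0])/np.hypot(*d);zt=np.sin(t)*d-[0,0,np.cos(t)];xt=np.cos(t)*d+[0,0,np.sin(t)]
    R=np.column_stack([xt,np.cross(zt,xt),zt])
    return np.array([*cup,0])-back*d+[0,0,zf]-.011*zt-.0095*xt,Ro.from_matrix(R)
E
python3 - <<'E'
from h import *
for u,v in((400,265),(420,272),(400,200)): print(ray('top',u,v,.05),ray('top',u,v,.2))
d=np.array([.022,.021]);t=np.radians(17);cup=np.array([.478,.2393])
R0=Ro.from_euler('xyz',[np.pi,0,.342])
for b in(.060,.030,.0244,-.006+.0):
    p,R=tcp(cup,d,b,.0585,t);print(b,p.round(4))
print('rv/90deg',(R*R0.inv()).as_rotvec()/(np.pi/2),R.as_euler('xyz'))
E
```

```text
[0.49669159 0.00349667 0.05      ] [0.48452992 0.03519113 0.2       ]
[ 0.48319065 -0.0367982   0.05      ] [0.47293578 0.00058731 0.2       ]
[6.32958503e-01 8.94035270e-05 5.00000000e-02] [0.60155115 0.03226509 0.2       ]
0.06 [0.4257 0.1894 0.0662]
0.03 [0.4474 0.2101 0.0662]
0.0244 [0.4515 0.214  0.0662]
-0.006 [0.4734 0.2349 0.0662]
rv/90deg [ 0.09979151 -0.16200934  0.2654969 ] [ 3.14159265 -0.29670597  0.76214654]
```

jog_arm(deltas=[0.5,0.4,0,0,0,0,0.9,0.7,0,0,0,0,1,1,0,0,0,0], claw=0.3)

```text
time: 0.35
tool_pos: [0.2669, -0.4092, 0.2371]
tool_rot: [3.141, -0.001, 0.34]
contact_force: [0.5, 0.7, 0.3]
opening: 0.0765
```

jog_arm(deltas=[0.37,0.37,0,0,0,0,0.74,1,0,0,0,0,0.74,1,0,0,0,0])

```text
time: 0.6
tool_pos: [0.3404, -0.3076, 0.2374]
tool_rot: [-3.141, 0.0, 0.342]
contact_force: [1.5, -0.1, 0.0]
opening: 0.0565
```

jog_arm(deltas=[0,0.4,0,0,0,0,0,0.8,0,0,0,0,0,1,0,0,0,0])

```text
time: 0.85
tool_pos: [0.3389, -0.2052, 0.2372]
tool_rot: [-3.139, 0.001, 0.344]
contact_force: [0.3, 0.6, -0.0]
opening: 0.0366
```

jog_arm(deltas=[0,0.4,0,0,0,0,0,0.8,0,0,0,0,0,1,0,0,0,0])

```text
time: 1.1
tool_pos: [0.3384, -0.1059, 0.2374]
tool_rot: [-3.14, 0.0, 0.343]
contact_force: [0.1, -0.1, 0.5]
opening: 0.0278
```

jog_arm(deltas=[0,0.4,0,0,0,0,0,0.8,0,0,0,0,0,1,0,0,0,0])

```text
time: 1.35
tool_pos: [0.3385, -0.0063, 0.2376]
tool_rot: [-3.14, 0.0, 0.343]
contact_force: [-0.5, 0.2, -0.2]
opening: 0.0276
```

jog_arm(deltas=[0,0.4,0,0,0,0,0,0.8,0,0,0,0,0,1,0,0,0,0,0,1,0,0,0,0])

```text
time: 1.68
tool_pos: [0.339, 0.0937, 0.2376]
tool_rot: [-3.14, 0.0, 0.346]
contact_force: [0.2, -0.5, -0.4]
opening: 0.0275
```

jog_arm(deltas=[0.2,0.2,0,0.02,-0.032,0.053,0.4,0.4,0,0.04,-0.065,0.106,0.6,0.6,0,0.06,-0.097,0.16,0.75,0.8,0,0.08,-0.13,0.212,0.75,0.8,0,0.1,-0.162,0.265])

```text
time: 2.1
tool_pos: [0.4171, 0.1722, 0.238]
tool_rot: [3.14, -0.301, 0.767]
contact_force: [-0.0, -0.2, 0.5]
opening: 0.0277
```

jog_arm(deltas=[0,0,-0.4,0,0,0,0,0,-0.8,0,0,0,0,0,-1,0,0,0,0,0,-1,0,0,0])

```text
time: 2.43
tool_pos: [0.4116, 0.1696, 0.1337]
tool_rot: [-3.136, -0.289, 0.759]
contact_force: [-0.5, -0.4, -0.5]
opening: 0.0276
```

```bash
python3 - <<'E'
from h import *
s=robot.observe();print({k:np.round(s[k],4) for k in('tool_pos','tool_rot','contact_force','opening')})
a=grab('side','s1');b=grab('top','t1')
a=cv2.resize(a[130:290,280:440],None,fx=2.4,fy=2.4);b=cv2.resize(b[200:360,230:390],None,fx=2.4,fy=2.4)
cv2.imwrite('pics/c2.png',np.hstack([a,b])[:,:,::-1])
E
```

```text
{'tool_pos': array([0.4116, 0.1696, 0.1337]), 'tool_rot': array([-3.1357, -0.2893,  0.759 ]), 'contact_force': array([-0.4959, -0.4467, -0.5015]), 'opening': np.float64(0.0276)}
```

View pics/c2.png

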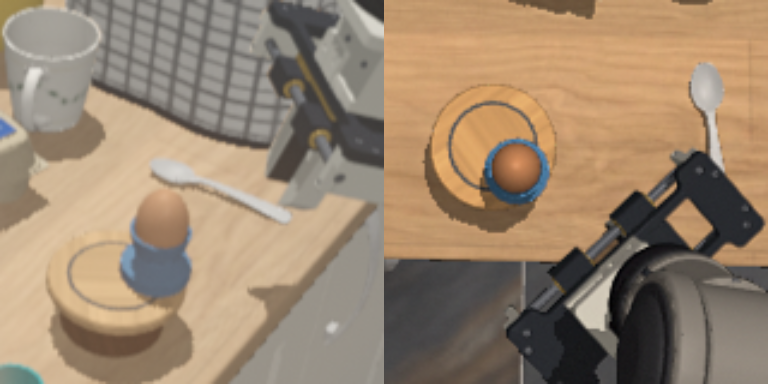

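The picture shows the cup unmoved, with the gripper behind it on the front-right side, clear of the cup and above the spoon. Next I lower it.

jog_arm(deltas=[0,0,-0.3,0,0,0,0,0,-0.6,0,0,0,0,0,-0.65,0,0,0,0,0,-0.65,0,0,0,0,0,-0.65,0,0,0])

```text
time: 2.95
tool_pos: [0.4159, 0.1708, 0.0743]
tool_rot: [3.141, -0.299, 0.761]
contact_force: [0.2, 0.2, -0.1]
opening: 0.0277
```

jog_arm(deltas=[0,0,0,0,0,0,0,0,0,0,0,0])

```text
time: 3.12
tool_pos: [0.4159, 0.1709, 0.0745]
tool_rot: [3.14, -0.3, 0.762]
contact_force: [-0.4, 0.0, 0.7]
opening: 0.0276
```

jog_arm(deltas=[0.04,0.1,-0.04,0,0,0,0.1,0.185,-0.083,0,0,0,0.1,0.185,-0.083,0,0,0,0.1,0.185,-0.083,0,0,0])

```text
time: 3.45
tool_pos: [0.4249, 0.1896, 0.0647]
tool_rot: [3.142, -0.297, 0.763]
contact_force: [0.6, -0.0, -0.2]
opening: 0.0272
```

```bash
python3 - <<'E'
from h import *
a=grab('side','s2');b=grab('top','t2')
a=cv2.resize(a[180:290,290:400],None,fx=3.5,fy=3.5);b=cv2.resize(b[220:330,235:345],None,fx=3.5,fy=3.5)
cv2.imwrite('pics/c3.png',np.hstack([a,b])[:,:,::-1])
print(robot.observe()['tool_pos'])
E
```

```text
[0.42445522 0.18917291 0.06455469]
```

View pics/c3.png

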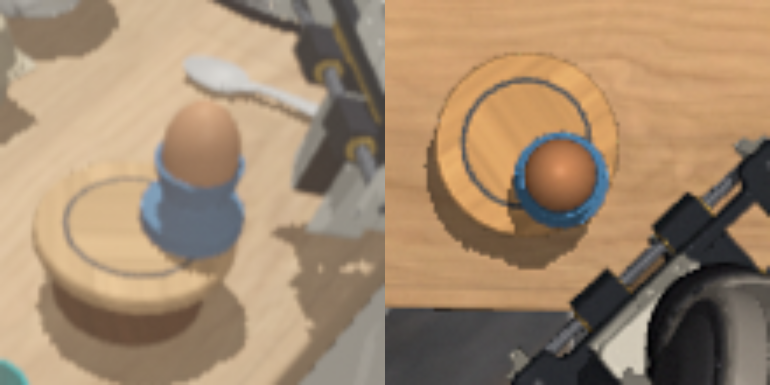

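The fingers are level, behind the cup and centred on the push line, with the rim and egg clear. I'll approach to about 6 mm and raise by 1.5 mm.

jog_arm(deltas=[0.05,0.05,0.015,0,0,0,0.11,0.105,0.015,0,0,0,0.165,0.155,0.015,0,0,0,0.22,0.21,0.015,0,0,0,0.22,0.21,0.015,0,0,0])

```text
time: 3.97
tool_pos: [0.4481, 0.211, 0.0662]
tool_rot: [3.141, -0.298, 0.762]
contact_force: [0.1, -0.9, 0.3]
opening: 0.0277
```

jog_arm(deltas=[0.01,0.01,0,0,0,0,0.02,0.02,0,0,0,0,0.03,0.03,0,0,0,0,0.04,0.04,0,0,0,0,0.05,0.05,0,0,0,0])

```text
time: 4.38
tool_pos: [0.4514, 0.2151, 0.0658]
tool_rot: [-3.141, -0.296, 0.761]
contact_force: [-0.6, -1.0, 0.4]
opening: 0.0275
```

```bash
python3 - <<'E'
from h import *
s=robot.observe();print(s['tool_pos'],s['contact_force'])
a=grab('side','s3');b=grab('top','t3')
P,c,st=measure(b,'top');print(st)
a=cv2.resize(a[180:290,290:400],None,fx=3.5,fy=3.5);b=cv2.resize(b[220:330,235:345],None,fx=3.5,fy=3.5)
cv2.imwrite('pics/c4.png',np.hstack([a,b])[:,:,::-1])
E
```

```text
[0.45141813 0.21510664 0.06584388] [-0.58811568 -1.00291338  0.38735433]
[ 31  33  27  26 183]
```

View pics/c4.png

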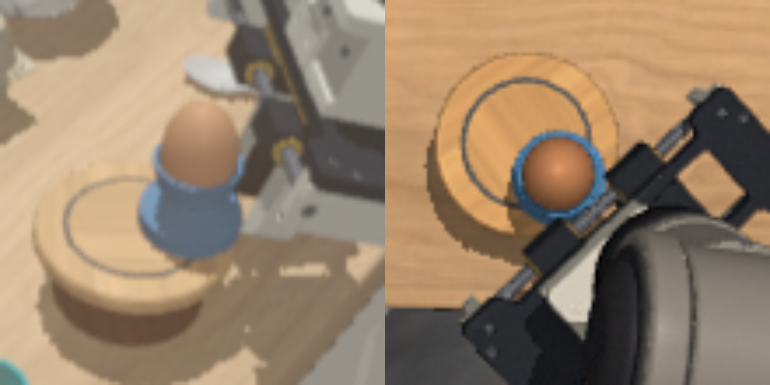

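Contact has just begun: the cup has moved about 1 mm, and the jaws straddle it well clear of the egg. I'll push slowly.

jog_arm(deltas=[0.01,0.01,0,0,0,0,0.02,0.02,0,0,0,0,0.03,0.03,0,0,0,0,0.04,0.04,0,0,0,0,0.05,0.05,0,0,0,0])

```text
time: 4.9
tool_pos: [0.4567, 0.2203, 0.0659]
tool_rot: [-3.141, -0.297, 0.761]
contact_force: [-1.3, -0.4, -0.7]
opening: 0.0276
```

jog_arm(deltas=[0.01,0.01,0,0,0,0,0.02,0.02,0,0,0,0,0.03,0.03,0,0,0,0,0.04,0.04,0,0,0,0,0.05,0.05,0,0,0,0])

```text
time: 5.32
tool_pos: [0.4617, 0.2253, 0.0659]
tool_rot: [-3.141, -0.297, 0.761]
contact_force: [-1.0, 0.3, -0.4]
opening: 0.0274
```

```bash
cat >> h.py <<'E'
def check(tag):
    b=grab('top','t'+tag);a=grab('side','s'+tag);P,c,_=measure(b,'top');g=np.array([.501,.2604])
    for it in range(4):
        d=np.hypot(*(P[:,:2]-g).T);Q=P[abs(d-.0375)<.004];g=circ(Q,.0375).x
    C=np.array([ray('top',u,v,.057) for u,v in c]);h=circ(C,.028).x
    for it in range(4): Q2=C[abs(np.hypot(*(C[:,:2]-h).T)-.028)<.003];h=circ(Q2,.028).x
    print('ring',g,len(Q),'foot',h,len(Q2),len(C),'off',h-g)
    a=cv2.resize(a[180:290,290:400],None,fx=3.5,fy=3.5);b=cv2.resize(b[220:330,235:345],None,fx=3.5,fy=3.5)
    cv2.imwrite(f'pics/c{tag}.png',np.hstack([a,b])[:,:,::-1])
    s=robot.observe();print(s['tool_pos'],s['contact_force'])
E
python3 -c "from h import *;check('5')"
```

```text
ring [0.50122407 0.2604518 ] 134 foot [0.48873847 0.24939624] 50 70 off [-0.0124856  -0.01105557]
[0.46187571 0.22533328 0.06600049] [-0.31411956  0.31436768 -1.3165992 ]
```

View pics/c5.png

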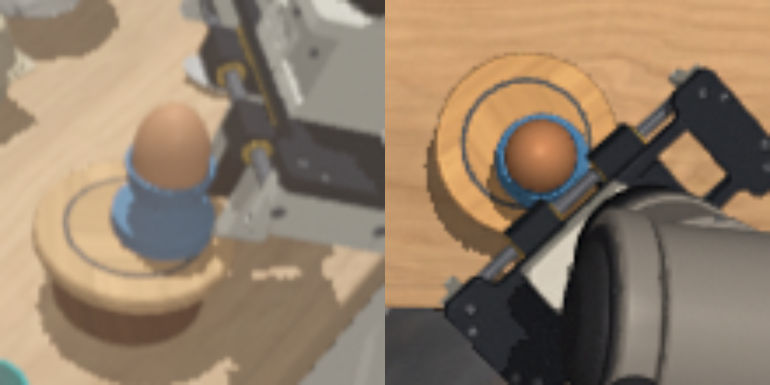

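The cup slides upright and the stand is still. About (12, 11) mm remain.

jog_arm(deltas=[0.01,0.01,0,0,0,0,0.02,0.02,0,0,0,0,0.03,0.03,0,0,0,0,0.045,0.04,0,0,0,0,0.06,0.05,0,0,0,0])

```text
time: 5.83
tool_pos: [0.4677, 0.2303, 0.0659]
tool_rot: [-3.141, -0.297, 0.761]
contact_force: [-0.0, -1.1, 0.1]
opening: 0.0274
```

jog_arm(deltas=[0.01,0.01,0,0,0,0,0.025,0.02,0,0,0,0,0.04,0.03,0,0,0,0,0.05,0.045,0,0,0,0,0.06,0.055,0,0,0,0])

```text
time: 6.25
tool_pos: [0.4738, 0.2358, 0.066]
tool_rot: [-3.141, -0.297, 0.761]
contact_force: [-0.6, -1.5, 0.5]
opening: 0.0273
```

```bash
python3 -c "from h import *;check('6')"
```

```text
ring [0.50152111 0.26055126] 120 foot [0.50784351 0.26423945] 40 123 off [0.00632241 0.00368819]
[0.47388378 0.23585506 0.06600734] [-0.42224286 -0.2268995  -0.13431837]
```

View pics/c6.png

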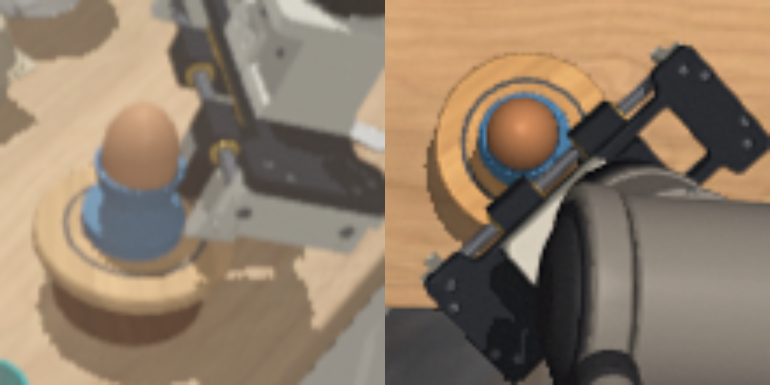

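The foot looks concentric with the ring. The fitted +6 mm offset isn't reliable here, because the blue mask merged with the ring. I'll draw back straight along the push line, then re-measure with a clear view.

jog_arm(deltas=[-0.02,-0.02,0,0,0,0,-0.07,-0.07,0,0,0,0,-0.15,-0.145,0,0,0,0,-0.3,-0.29,0,0,0,0,-0.45,-0.43,0,0,0,0])

```text
time: 6.77
tool_pos: [0.4278, 0.1921, 0.066]
tool_rot: [3.142, -0.297, 0.762]
contact_force: [0.5, -0.5, -0.5]
opening: 0.0275
```

jog_arm(deltas=[-0.1,-0.1,0.3,0,0,0,-0.2,-0.2,0.6,0,0,0,-0.3,-0.3,0.9,0,0,0,-0.4,-0.4,0.9,0,0,0,-0.4,-0.4,0.9,0,0,0])

```text
time: 7.18
tool_pos: [0.3874, 0.1516, 0.1572]
tool_rot: [3.14, -0.299, 0.761]
contact_force: [-0.6, -0.3, -1.1]
opening: 0.0274
```

```bash
python3 - <<'E'
from h import *
check('7')
im=cv2.imread('pics/t7.png');y0,y1,x0,x1=ROI['top']
hsv=cv2.cvtColor(im[y0:y1,x0:x1],cv2.COLOR_BGR2HSV)
for smin in(110,135,150):
    m=cv2.morphologyEx(cv2.inRange(hsv,(98,smin,50),(125,255,255)),cv2.MORPH_CLOSE,np.ones((3,3)))
    c=max(cv2.findContours(m,0,1)[0],key=cv2.contourArea)
    (u,v),r=cv2.minEnclosingCircle(c);p=ray('top',u+x0,v+y0,.057);print(smin,u+x0,v+y0,r,p)
a=cv2.resize(cv2.imread('pics/s7.png')[195:285,290:370],None,fx=5,fy=5,interpolation=2)
b=cv2.resize(im[225:300,240:310],None,fx=5,fy=5,interpolation=2)
cv2.imwrite('pics/c7.png',np.hstack([a,cv2.copyMakeBorder(b,0,75,0,0,0)]))
E
```

```text
ring [0.50128187 0.26061818] 198 foot [0.50292822 0.26161966] 72 72 off [0.00164635 0.00100148]
[0.38835976 0.15239101 0.1559852 ] [ 0.54881838  0.24287384 -0.76944204]
110 274.2894744873047 259.2894744873047 13.292726516723633 [0.50296643 0.26160042 0.057     ]
135 274.24821853637695 259.23634338378906 12.960248947143555 [0.5030739  0.26168764 0.057     ]
150 279.0 271.0 9.999999747378752e-05 [0.47922234 0.25143708 0.057     ]
```

View pics/c7.png

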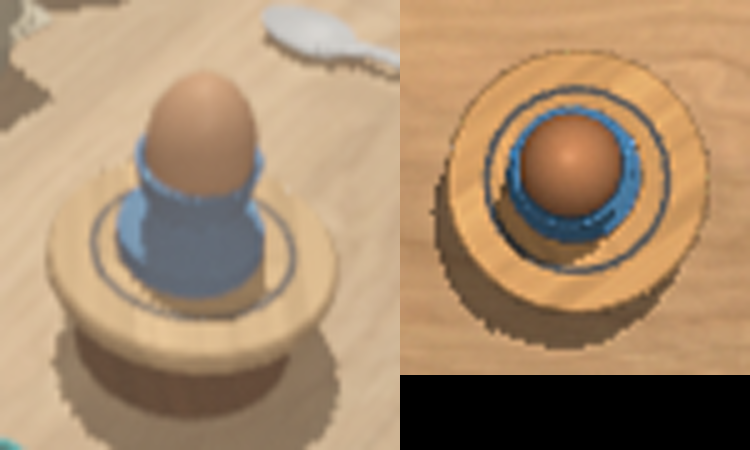

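The foot is inside the ring, about 2 mm off centre. The cup is upright, the egg is seated, the stand hasn't moved and the gripper is clear. Handing in.

```bash
python3 -c "
from cell import robot
print(robot.hand_in())"
```

```text
the job is handed in; nothing more can be done
None
```

The blue egg cup's foot now stands wholly inside the ring, upright with the egg still in it. I handed the job in; it reported no verdict.

I pushed it about 30 mm at foot height with slightly opened, tilted fingertips straddling the foot, then drew back.

- **Final position:** after drawing back, the foot's centre measured about 2 mm from the ring's centre, against the 9 mm limit. The side view also shows the foot inside the ring.
- **Stand:** the ring's centre measured the same as before, within 0.2 mm.
- **Force:** the wrist readings I took stayed at about 1.7 N or less. I had no direct reading of the force on the cup.
- **Bystanders:** none appeared moved in the views I checked. I did not measure them.
- **Checks that disagreed:** one mid-push fit put the foot about 7 mm off centre. The colour mask had merged with the ring, so I discarded it and re-measured with a clear view. The two cameras differed by 2–3 mm in absolute position but agreed on where the cup sat relative to the ring.

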